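# Load nodules into the measuring bin and hold the probe on its window mark

### The job

Carry the scoop tray by its bridge handle, tip all five dark nodules out over its mouth into the white measuring bin, and stand the empty tray upright on the bench again and let go of it. Then draw the spring-tipped probe out of its stand and hold its tip inside the ring mark (not the square one) on the bin's sloping panel, square to the panel, pressed gently so that the spring tip is about half-way in and never jammed hard. The job finishes while you are still holding the probe there with a steady push; leave the other lab ware where it stands.

Things in the scene. Friction and masses are not known exactly. Their poses are not given: they have to be found in the camera images.
- tray_handle (a point): centre of the scoop tray's rigid bridge handle: a bar 16 mm thick (tray x), 22 high, 112 long (tray y), across the middle of the tray, 92 above its underside. Axes: z up from the tray's floor, -x to the open mouth. Gap from this point down to the wall tops 42, to the nodules' tops 61. Nodules run out once the mouth end is tipped down 35 to 40 degrees about the tray's y
- bin_in (a point): fixed white plastic measuring bin, open top, 212 (x) x 182 (y) outside, walls 6 thick, rim 95 above the bench; this point is the centre of its inner floor, 6 above the bench. Axes: z up; on its -y flank it carries a grey housing with the sloping panel
- panel: flat aluminium panel, 110 x 120 mm, on the bin's -y flank, leaning 20 degrees to the bin's -x. Origin: centre of the RING mark (black ring, 30 outside, 24 inside, dot in its middle) on the surface, 58 above the bench; z is the face's outward normal. A black SQUARE outline (30) is 55 to -y: not to be used. The bin's wall (rim 95 above the bench) is 31 to +y
- stand: fixed grey square tube, 50 x 50 mm, 88 high, on a round foot 90 across and 6 thick; on it the probe hangs upright by its collar; origin at the centre of its underside
- probe_grip (a point): centre of the square plastic head, 26 x 26 x 60 mm, of a loose 135 long hand probe that starts hanging upright in its stand. Axes: z along the probe from tip to head, x and y square to the head's flats. Collar (38 across, 5 thick) begins 30 below this point, steel barrel 20 across down to 91 below, end of the spring tip 105 below. Draw it straight up 75 to clear the stand
- probe_tip (a point): rounded end (9 across) of the probe's sprung steel tip; moves with the tip, same axes as the probe
- plunger (a joint): how far the probe's spring tip is pushed in, m: 0 free, 0.012 fully in. Spring: about 1.4 N to begin, 3.5 N half-way, 5.6 N fully in
- nodule0_mid (a point): dark, lumpy roundish mineral nodule, about 28 mm across, rolls easily, 20 to 45 g; the point is its middle, axes of no importance
- nodule1_mid (a point): dark, lumpy roundish mineral nodule, about 28 mm across, rolls easily, 20 to 45 g; the point is its middle, axes of no importance
- nodule2_mid (a point): dark, lumpy roundish mineral nodule, about 28 mm across, rolls easily, 20 to 45 g; the point is its middle, axes of no importance
- nodule3_mid (a point): dark, lumpy roundish mineral nodule, about 28 mm across, rolls easily, 20 to 45 g; the point is its middle, axes of no importance
- nodule4_mid (a point): dark, lumpy roundish mineral nodule, about 28 mm across, rolls easily, 20 to 45 g; the point is its middle, axes of no importance
- tray: loose steel scoop tray, 0.13 to 0.24 kg, 148 x 112 mm, walls 50 high, with five nodules in it; origin at its underside below the handle, axes as tray_handle. Mouth edge 75 to -x, 13 above the underside, on a lip rising 11 degrees from the flat floor over its last 45; closed rear wall 66 to +x
- probe: the same probe, 0.12 to 0.21 kg; origin where the end of the free tip is, z towards the head
- bin: the same bin with its panel; origin on the bench below bin_in
- reagent: amber glass bottle, 68 across, 130 tall (mm), loose; origin at the centre of its underside; leave alone
- pot: small white sample pot, 38 across, 45 tall (mm), loose; origin at the centre of its underside; leave alone
- spatula: lab spatula lying flat, 160 long (mm), loose; origin at the centre of its underside; leave alone
- funnel_cup: amber filter cup, 72 across, 100 tall (mm), loose; origin at the centre of its underside; leave alone
Things that resemble listed ones, but are neither listed nor needed, are in the scene too. Of the things like the probe, leave any that is brown; of the rest the smaller one is meant. Leave any green look-alike of the tray alone.

How it is judged:
By the outcome, as a careful person would: the job done as asked, in the order asked, and still so for the second after the job is handed in, while the arm keeps its last pose, push and grip.
It also fails if it takes over 69 s, if anything falls off the work surface, if the arm or the gripper's body presses on something with over 40 N, if the wrist force passes 120 N, or if a joint passes its speed limit or range.

### The arm

A 7-joint arm with a two-finger parallel gripper is mounted at the origin on the work surface. World frame = base frame: x ahead of the robot, y to its left, z up, the work surface at z = 0. Lengths are in m, angles in rad, forces in N, time in s.
With the tool pointing down it reaches from about 0.425 to 0.95 m from the base axis. Payload 4.7 kg.
Tool frame: the origin (TCP) lies on the centre line of the jaws, within the pads' length; the fingertips stand robot.nose_length ahead of it and the grasp point (between the pads) lies 8 mm behind it (robot.nose_length is the distance from the TCP to the fingertips, in m); z points along the fingers, y is the line along which they close (so a half turn about z gives the same grasp; the last joint's range is limited). The gripper opens to 85 mm and grips with 20 to 120 N. Pads are 22 mm wide; open, the fingers measure 114 mm over their backs; the gripper's body (76 mm by 85 mm) begins 54 mm behind the grasp point. The pads swing forward as they close: fully open they stand 13 mm farther back than shut.
Start: joints at [-1.333, 0.469, -0.049, 1.532, 0.024, 1.141, -0.082], TCP at [0.178, 0.651, 0.242] pointing down, gripper open.
Joint ranges: [-2.59, 2.59], [-0.33, 1.99], [-1.39, 1.29], [0.1, 2.45], [-1.04, 4.18], [0.21, 1.99], [-2.66, 2.66]. Speed limits (rad/s): [2.57, 2.57, 3.14, 3.14, 3.14, 3.14, 3.14].

### API

Orientations are given as [roll, pitch, yaw] about the fixed x, y, z axes, in that order (R = Rz(yaw) Ry(pitch) Rx(roll)).
In Python, from plant import robot gives the robot as it stands. Calls block until the motion is done:
- robot.goto(position, orientation): joint-space move of the TCP to a pose.
- robot.move_straight(position, vel=0.15, attitude=None, contact_N=None): straight line of the TCP; attitude=None keeps the orientation; vel is the mean speed in m/s. With contact_N (N) it stops when the force on the tool has changed by that much, and returns True; else False.
- robot.move_joints(angles): joint-space move.
- robot.grip(opening, strength=None): opening from 0.0 (shut) to 1.0 (fully open); strength is the grip in N (None keeps the last); returns when the fingers have stopped.
- robot.sleep(seconds).
- robot.inverse_kinematics(position, orientation): joint angles nearest the present ones, or None.
- robot.sense(): the state.
- robot.grab_frame(name): name is "side" or "top"; returns a dict with "image" (420x560x3 uint8, red, green, blue), "range_z" (420x560 float32, m along the optical axis (not along the pixel's ray), 0 where there is no reading), "fx", "fy", "cx", "cy" (pixels), "dist_coeffs" ([k1, k2, p1, p2, k3] as OpenCV has them; the pictures are not rectified), "R" (3x3) and "t" (3): a world point X has camera coordinates R X + t. Camera axes: x right, y down, z forward; pixel columns grow to the right and rows downward; lengths in m; the calibration is good to about 2 mm. A picture is of the moment at which its call begins.
A pose or a line that the arm cannot do raises robot.IKError and nothing moves.
- robot.close_job(): hands the job in; it is judged then, once.
The state is a dict: "t": time; "joint_pos": joint angles; "joint_velocities": joint speeds; "effort": joint torques, N m; "tcp_pos": TCP position; "tcp_rot": TCP orientation; "wrist_force": force on the tool from outside, world axes, zero at the start; "torque": the same for the moment, N m; "opening": opening from 0.0 (shut) to 1.0 (fully open); "gripper_force": force on a finger pad.
Only numpy, scipy, OpenCV 4.12 (cv2) and the standard library are available. Lean on these libraries where they do the work, as an engineer would, in place of code of your own. Each camera call takes 0.05 s, during which the arm holds its last target. There are 200 camera calls.

## Working session

There is one attempt and no reset: what is moved stays moved. The work goes in short steps, each a Python script; the robot and the scene stay as the last script left them, time stands still between calls to the robot, and variables do not carry over. Pictures are saved under pics/ and viewed, at most 10 in all, crops included, and the job is handed in when it is done.

```bash
ls; mkdir -p pics
python3 - <<'E'
from plant import robot
import numpy as np, cv2, pickle
print(robot.nose_length, robot.sense())
for n in("top","side"):
    f=robot.grab_frame(n); pickle.dump(f,open(f'pics/{n}0.pkl','wb'))
    cv2.imwrite(f'pics/{n}0.png',cv2.resize(f['image'][:,:,::-1],(800,600),interpolation=cv2.INTER_CUBIC))
    print(n,f['fx'],f['cx'],f['cy'],f['dist_coeffs'],f['R'],f['t'],-f['R'].T@f['t'])
E
```

```text
pics
0.011 {'t': 0.0, 'joint_pos': array([-1.33289973,  0.46946401, -0.04858808,  1.53372362,  0.02413827,
        1.14099031, -0.08228635]), 'joint_velocities': array([-0.00043107,  0.0009557 ,  0.00037269, -0.00067037, -0.00074469,
        0.00014927,  0.00108314]), 'effort': array([ 3.20305453e-04, -5.10298133e+01, -4.64747963e-02, -2.37709558e+01,
        1.06740586e-02,  7.31723339e-03, -7.51237110e-06]), 'tcp_pos': array([0.17781073, 0.65056349, 0.2412336 ]), 'tcp_rot': array([-3.13959737e+00,  1.11905894e-04,  2.87485196e+00]), 'wrist_force': array([-0.74962516, -0.21087905, -0.54059224]), 'torque': array([ 0.0100179 , -0.01464789,  0.03441678]), 'gripper_force': 0.0, 'opening': 0.998466127618015}
top 430.0074610162776 281.4715548077721 213.97214542245928 [-0.12736425  0.          0.          0.          0.        ] [[-0.01598103 -0.99978701 -0.01305919]
 [-0.99585119  0.01708558 -0.0893783 ]
 [ 0.08958239  0.01157665 -0.99591213]] [-0.0245714   0.42221269  1.23285932] [ 0.30962586 -0.0460523   1.26523532]
side 545.3884320242289 280.36607784991827 208.83089630657534 [-0.01262562  0.          0.          0.          0.        ] [[ 0.7993796  -0.60072568 -0.01099586]
 [-0.34554996 -0.44469423 -0.8263427 ]
 [ 0.49151549  0.66436112 -0.56306024]] [-0.34154773  0.20824009  1.47564726] [-0.38031983 -1.09293599  0.99920036]
```

View pics/top0.png

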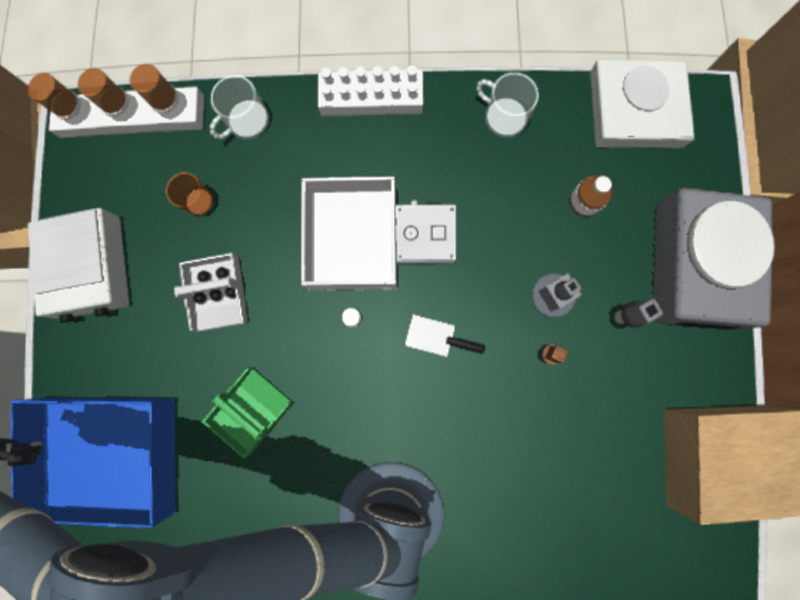

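View pics/side0.png

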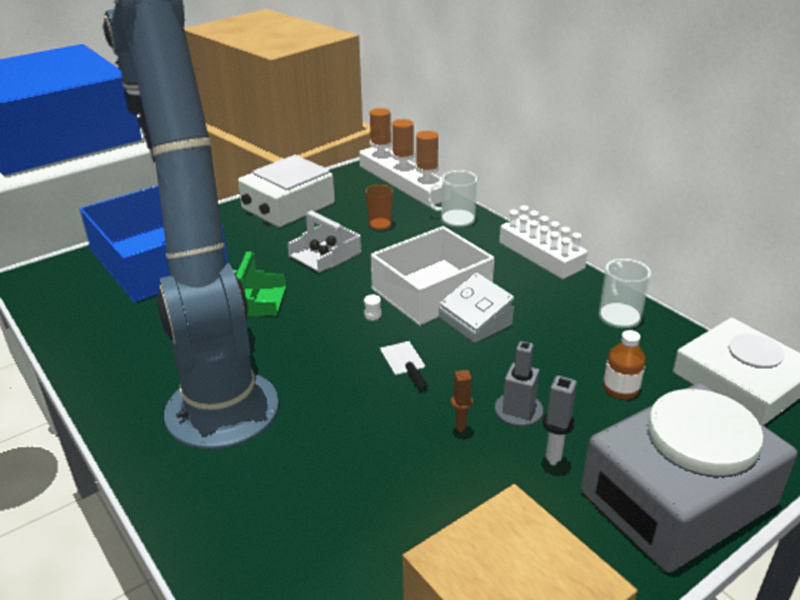

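The top view shows the tray at about (210,290), the bin at (350,235), ring at (411,233), square at (438,233), and the stand with the grey probe at (560,290). The larger look-alike is at (635,310), the brown one at (553,354) and the pot at (350,317). I'll zoom in on the tray and probe next.

```bash
cat > cam.py <<'E'
import numpy as np, cv2
def cloud(f):
    """HxWx3 world points (nan where no depth)"""
    h,w=f['range_z'].shape
    K=np.array([[f['fx'],0,f['cx']],[0,f['fy'],f['cy']],[0,0,1]])
    u,v=np.meshgrid(np.arange(w),np.arange(h))
    p=cv2.undistortPoints(np.stack([u,v],-1).reshape(-1,1,2).astype(float),K,np.array(f['dist_coeffs'])).reshape(h,w,2)
    z=np.where(f['range_z']>0,f['range_z'],np.nan).astype(float)
    c=np.dstack([p*z[...,None],z])
    return (c-f['t'])@f['R']
def crop(f,x0,x1,y0,y1,W=400):
    a=f['image'][y0:y1,x0:x1,::-1]; return cv2.resize(a,(W,int(W*a.shape[0]/a.shape[1])),interpolation=cv2.INTER_CUBIC)
E
python3 - <<'E'
import pickle,numpy as np,cv2
from cam import *
T=pickle.load(open('pics/top0.pkl','rb'));S=pickle.load(open('pics/side0.pkl','rb'))
a=crop(T,115,185,170,240);b=crop(S,195,260,140,195);d=crop(T,360,470,185,260);e=crop(S,270,370,190,320)
im=np.zeros((600,800,3),np.uint8)
for k,(x,y) in zip((a,b,d,e),((0,0),(400,0),(0,300),(400,300))):
    k=cv2.resize(k,None,fx=min(400/k.shape[1],300/k.shape[0]),fy=min(400/k.shape[1],300/k.shape[0])); im[y:y+k.shape[0],x:x+k.shape[1]]=k
cv2.imwrite('pics/c1.png',im)
C=cloud(T);D=cloud(S)
def P(c,u,v): return c[int(round(v*.7)),int(round(u*.7))].round(3)
for n,u,v in [('handle',208,287),('ring',411,233),('square',438,233),('bin floor',350,235),('probe head',571,284),('foot',545,300),('big',651,310)]: print(n,P(C,u,v))
for n,u,v in [('ring',467,293),('sq',484,304),('phead',525,346),('tableS',300,450)]: print('S',n,P(D,u,v))
E
```

```text
handle [0.457 0.344 0.098]
ring [ 0.563 -0.053  0.063]
square [ 0.563 -0.107  0.058]
bin floor [0.575 0.075 0.005]
probe head [ 0.444 -0.344  0.155]
foot [ 0.427 -0.322  0.034]
big [ 0.392 -0.482  0.182]
S ring [ 0.568 -0.054  0.058]
S sq [ 0.568 -0.109  0.058]
S phead [ 0.442 -0.351  0.155]
S tableS [ 0.063 -0.188  0.001]
```

View pics/c1.png

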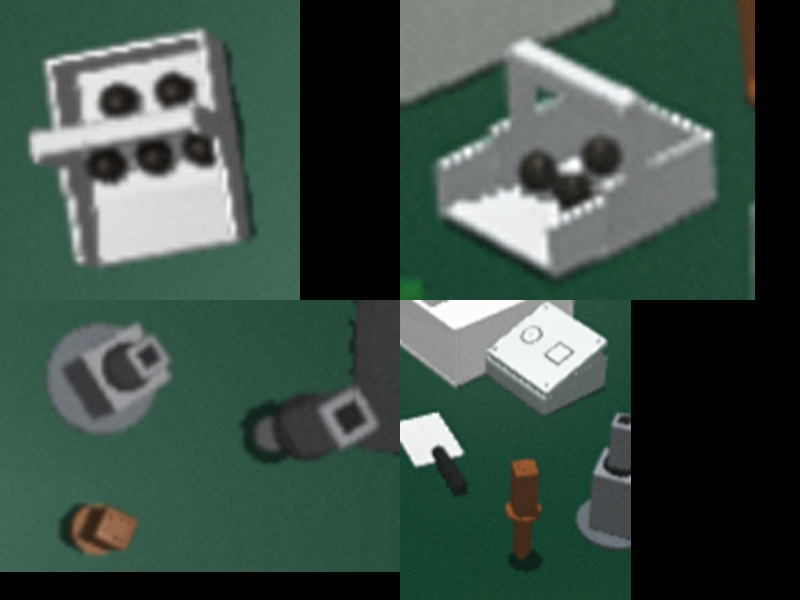

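The crops show the tray's mouth faces down in the picture (world -x, towards the robot), with all five nodules at the handle or behind it. The grey probe hangs in its stand at about the middle of the top-left of the lower crop. Next I'll fit the poses.

Run:
```python
import pickle,numpy as np,cv2
from cam import *
F={n:pickle.load(open(f'pics/{n}0.pkl','rb')) for n in('top','side')}
def rect(p):
    (c,s,a)=cv2.minAreaRect((p[:,:2]*1000).astype(np.float32)); return np.round(c,1),np.round(s,1),round(a,1)
def yaw(p):
    q=p[:,:2]-p[:,:2].mean(0); w,v=np.linalg.eigh(q.T@q); return np.degrees(np.arctan2(v[1,1],v[0,1])).round(1)
for n,f in F.items():
    C=cloud(f).reshape(-1,3); col=f['image'].reshape(-1,3).astype(int)
    def box(c,r,z0,z1): return (np.abs(C[:,0]-c[0])<r)&(np.abs(C[:,1]-c[1])<r)&(C[:,2]>z0)&(C[:,2]<z1)
    p=C[box((.457,.344),.09,.09,.11)]; print(n,'handle',len(p),rect(p),yaw(p),np.median(p[:,2]).round(4),p.mean(0).round(4))
    m=box((.457,.344),.12,.025,.09)&(np.ptp(col,1)<40); print('  tray',rect(C[m]))
    p=C[box((.575,.075),.13,.088,.102)]; print('  rim',rect(p),np.median(p[:,2]).round(4))
    p=C[box((.575,.075),.06,-.01,.02)]; print('  binfloor z',np.median(p[:,2]).round(4))
    # panel plane
    m=box((.565,-.08),.06,.03,.09)&(C[:,1]<-.034)&(col.min(1)>120); p=C[m]
    for _ in range(3):
        c=p.mean(0); nv=np.linalg.svd(p-c,full_matrices=False)[2][2]; nv*=np.sign(nv[2]); d=(p-c)@nv; p=p[np.abs(d)<max(.002,2*d.std())]
    print('  panel n',nv.round(4),'c',c.round(4),'std',d.std().round(4),len(p))
    for nm,y in(('ring',-.053),('sq',-.108)):
        m=(np.abs(C[:,0]-.565)<.024)&(np.abs(C[:,1]-y)<.024)&(col.max(1)<150)&(C[:,2]>.03)
        # intensity-weighted centroid of dark pixels
        q=C[m]; print('  ',nm,len(q),q.mean(0).round(4),((q.min(0)+q.max(0))/2).round(4),(q.mean(0)-c)@nv)
    p=C[box((.443,-.346),.05,.146,.165)]; print('  headtop',len(p),rect(p),p.mean(0).round(4),np.median(p[:,2]).round(4))
    p=C[box((.443,-.346),.05,.1,.165)]; print('  head',len(p),rect(p))
    p=C[box((.443,-.346),.06,.08,.0915)]; print('  tubetop',len(p),rect(p))
    p=C[box((.443,-.346),.07,.0035,.012)]; print('  foot',len(p),rect(p))
    p=C[box((.36,-.32),.06,.02,.2)]; print('  brown',p.mean(0).round(3),p[:,2].max().round(3))
```

```text
top handle 252 (array([458.4, 357.7]), array([ 19.1, 110.8]), 9.4) 99.3 0.1018 [0.4585 0.3559 0.1014]
  tray (array([456.1, 358. ]), array([140.8, 115. ]), 9.3)
  rim (array([566.1,  71.3]), array([215. , 182.1]), 0.3) 0.0944
  binfloor z 0.006
  panel n [-3.428e-01  5.000e-04  9.394e-01] c [ 0.5646 -0.0875  0.0586] std 0.0021 1280
   ring 20 [ 0.5648 -0.0524  0.0587] [ 0.5654 -0.0515  0.0606] 6.296944234373801e-05
   sq 25 [ 0.5639 -0.1054  0.0582] [ 0.5644 -0.1058  0.0576] -0.00011146072710580684
  headtop 101 (array([ 439.3, -345. ]), array([25.4, 26.2]), 32.4) [ 0.4392 -0.3445  0.1534] 0.1534
  head 149 (array([ 439.4, -344.7]), array([26. , 26.6]), 32.4)
  tubetop 154 (array([ 439.4, -345.3]), array([50.9, 52.4]), 30.4)
  foot 546 (array([ 443.6, -345.8]), array([138.7, 139.6]), 0.4)
  brown [ 0.339 -0.321  0.103] 0.141
side handle 132 (array([462.6, 355. ]), array([ 25.5, 117.2]), 10.6) 99.8 0.1 [0.4611 0.3523 0.099 ]
  tray (array([460.5, 355.4]), array([144.7, 129.7]), 8.7)
  rim (array([568.8,  71. ]), array([191.9, 218.5]), 89.7) 0.0926
  binfloor z 0.0055
  panel n [-0.3546 -0.0017  0.935 ] c [ 0.5663 -0.0891  0.0566] std 0.0025 849<stdin>:23: RuntimeWarning: Mean of empty slice.
  ret = um.true_divide(
Traceback (most recent call last):
ValueError: zero-size array to reduction operation minimum which has no identity
```

```bash
cat > h.py <<'E'
import numpy as np
from scipy.spatial.transform import Rotation as R
from plant import robot
d2r=np.radians
TRAY=np.array([.4595,.357,.092]); TYAW=9.4; BIN=np.array([.567,.071,0]); RING=np.array([.565,-.052,.0585]); PROBE=np.array([.4395,-.345,.123]); PYAW=32.4
def ori(yaw,tilt=0,az=0):
    """tool down with tool-y at yaw (deg), then leaned so that it points forward along azimuth az by tilt (deg)"""
    z=np.array([0,0,-1.]);y=np.array([np.cos(d2r(yaw)),np.sin(d2r(yaw)),0]);x=np.cross(y,z)
    k=np.array([-np.sin(d2r(az)),np.cos(d2r(az)),0])
    return R.from_rotvec(-d2r(tilt)*k)*R.from_matrix(np.c_[x,y,z])
def pose(g,r): return np.asarray(g)+.008*r.as_matrix()[:,2], r.as_euler('xyz')
def st(): 
    s=robot.sense(); print('t %.2f'%s['t'],s['tcp_pos'].round(4),'F',s['wrist_force'].round(2),'open %.3f gf %.1f'%(s['opening'],s['gripper_force'])); return s
E
python3 - <<'E'
from h import *
def t(n,g,r):
    p=pose(g,r); q=robot.inverse_kinematics(*p); print(n,None if q is None else np.round(q,2))
for f in(0,180):
    t('tray',TRAY,ori(TYAW+f)); t('lift',TRAY+[0,0,.15],ori(TYAW+f))
    for a in(0,40,60,70): t(f'pour{a}',[BIN[0]+.027,BIN[1],.245],ori(f,a))
    for k in(0,90):
        t(f'probe{k}',PROBE,ori(PYAW+f+k)); t('up',PROBE+[0,0,.11],ori(PYAW+f+k))
    n=np.array([-np.sin(d2r(20)),0,np.cos(d2r(20))])
    for y in(0,30,60,90): t(f'panel{y}',RING+.1*n,ori(y+f)if 0 else R.from_rotvec([0,-d2r(20),0])*ori(y+f))
E
```

```text
tray [-0.93  0.51  0.26  1.91 -0.18  0.74 -0.4 ]
lift [-0.97  0.33  0.3   1.79 -0.11  1.04 -0.46]
pour0 [-0.62  0.38  0.57  1.76 -0.23  1.07  0.03]
pour40 [-0.23  0.14 -0.05  2.19  0.96  0.22 -1.15]
pour60 [ 0.68  0.41 -1.16  2.35  2.26  0.76 -2.29]
pour70 [ 0.34  0.36 -0.78  2.44  2.56  0.95 -2.66]
probe0 [ 0.19  0.47  0.53  1.96 -0.32  0.8   1.46]
up [ 0.17  0.32  0.53  1.86 -0.19  1.01  1.34]
probe90 [ 0.72  0.43 -0.16  1.93  0.09  0.79  2.64]
up [ 1.21  0.41 -0.8   1.8   0.33  1.07  2.42]
panel0 [-0.57  0.28  0.7   2.23 -0.55  0.4   0.56]
panel30 [-0.51  0.27  0.62  2.22 -0.49  0.39  1.02]
panel60 [-0.43  0.25  0.53  2.22 -0.41  0.38  1.47]
panel90 [-0.31  0.24  0.39  2.21 -0.31  0.37  1.89]
tray [-0.46  0.53 -0.36  1.89  0.26  0.77  2.34]
lift [-0.49  0.34 -0.31  1.76  0.12  1.06  2.46]
pour0 [ 0.6   0.62 -1.18  1.69  0.6   1.25  2.43]
pour40 [ 0.45  0.22 -0.81  2.16  1.22  0.36  1.79]
pour60 [-0.27  0.18 -0.05  2.39  2.56  0.54  0.36]
pour70 [ 0.51  0.44 -0.98  2.43  2.52  1.    0.6 ]
probe0 [-0.18  0.69  1.11  1.98 -0.76  0.97 -1.26]
up [-0.22  0.48  1.12  1.88 -0.49  1.09 -1.49]
probe90 [-0.18  0.69  1.11  1.98 -0.76  0.97  0.31]
up [-0.22  0.48  1.12  1.88 -0.49  1.09  0.08]
panel0 [-0.87  0.42  1.13  2.24 -0.94  0.54 -2.21]
panel30 [-0.87  0.42  1.13  2.24 -0.94  0.54 -1.69]
panel60 [-0.87  0.42  1.13  2.24 -0.94  0.54 -1.16]
panel90 [-0.67  0.31  0.84  2.23 -0.67  0.43 -0.9 ]
```

Run:
```python
from h import *
for f in(0,180):
  for psi in range(0,360,30):
    d=np.array([np.cos(d2r(psi)),np.sin(d2r(psi)),0]); g=BIN+.02*d+[0,0,.245]
    q=[robot.inverse_kinematics(*pose(g,ori(psi+f,a,psi))) for a in(0,25,40,52)]
    if any(x is None for x in q): print(f,psi,[x is not None for x in q]); continue
    print(f,psi,'steps',[np.abs(q[i+1]-q[i]).max().round(2) for i in range(3)],q[0].round(2),q[3].round(2))
```

```text
0 0 steps [np.float64(0.57), np.float64(1.01), np.float64(1.12)] [-0.62  0.37  0.57  1.77 -0.22  1.07  0.02] [ 0.72  0.33 -1.16  2.29  1.99  0.57 -2.06]
0 30 steps [np.float64(0.45), np.float64(0.77), np.float64(5.21)] [-0.59  0.36  0.5   1.77 -0.19  1.06  0.5 ] [ 0.76  0.28 -0.89  2.25  4.17  0.21  2.55]
0 60 steps [np.float64(0.63), np.float64(1.18), np.float64(0.55)] [-0.55  0.34  0.41  1.78 -0.15  1.05  0.97] [ 0.92  0.47 -0.97  2.07 -0.91  0.53  1.88]
0 90 steps [np.float64(0.59), np.float64(1.2), np.float64(0.19)] [-0.49  0.31  0.33  1.8  -0.12  1.05  1.45] [ 0.75  0.58 -0.8   1.84 -0.61  1.    1.97]
0 120 steps [np.float64(0.46), np.float64(0.26), np.float64(0.19)] [-0.42  0.29  0.24  1.82 -0.08  1.04  1.94] [-0.32  0.65  0.62  1.66 -0.9   1.77  2.66]
0 150 steps [np.float64(1.33), np.float64(0.16), np.float64(0.11)] [-0.34  0.28  0.15  1.83 -0.05  1.03  2.44] [ 0.6   1.   -1.19  1.4   0.11  1.76  2.02]
0 180 steps [np.float64(0.48), np.float64(0.24), np.float64(0.43)] [ 0.65  0.53 -1.17  1.79  0.52  1.18  2.46] [ 0.27  0.85 -0.76  1.32  0.14  1.99  2.6 ]
0 210 steps [np.float
[... 1929 characters left out ...]
0.51  1.86 -0.16  1.03  0.5 ] [-0.41  0.72  0.22  1.4   0.13  1.9   0.32]
180 240 steps [np.float64(0.35), np.float64(0.21), np.float64(0.16)] [-0.54  0.3   0.46  1.84 -0.15  1.04  1.03] [-0.51  0.64  0.15  1.54  0.44  1.72  0.58]
180 270 steps [np.float64(0.5), np.float64(0.21), np.float64(0.13)] [-0.48  0.31  0.39  1.82 -0.14  1.04  1.54] [-0.62  0.51  0.14  1.76  0.71  1.43  0.77]
180 300 steps [np.float64(0.58), np.float64(0.34), np.float64(0.23)] [-0.4   0.32  0.29  1.79 -0.11  1.05  2.03] [-0.69  0.37  0.15  2.01  1.01  1.1   0.9 ]
180 330 steps [np.float64(0.52), np.float64(0.56), np.float64(0.46)] [-0.3   0.33  0.15  1.76 -0.06  1.05  2.5 ] [-0.69  0.22  0.2   2.23  1.42  0.71  0.95]
```

Run:
```python
from h import *
r=ori(TYAW)
robot.goto(*pose(TRAY+[0,0,.09],r)); st()
robot.grip(.7)
robot.move_straight(pose(TRAY,r)[0],vel=.1); st()
robot.grip(0,70); st()
robot.move_straight(pose(TRAY+[0,0,.02],r)[0],vel=.06); robot.sleep(.2); st()
robot.move_straight(pose(TRAY+[0,0,.16],r)[0],vel=.12); st()
import cv2
from cam import crop
f=robot.grab_frame('side'); cv2.imwrite('pics/s1.png',crop(f,120,400,30,240,800))
psi=-90; d=np.array([0,-1,0])
g=BIN+.035*d+[0,0,.252]
a=pose(g,ori(psi)); print(robot.inverse_kinematics(*a))
```

```text
t 1.62 [0.4585 0.3592 0.1741] F [-0.27  0.14  1.08] open 1.003 gf 0.0
t 3.06 [0.46   0.3573 0.0846] F [-0.19 -0.77  0.66] open 0.703 gf 0.0
t 3.52 [0.4601 0.3573 0.0845] F [1.3  0.05 1.35] open 0.177 gf 69.7
t 4.21 [0.4592 0.3568 0.1036] F [-0.93  0.61 -3.48] open 0.175 gf 69.0
t 5.53 [0.459  0.3567 0.2431] F [ 0.66  0.26 -4.04] open 0.177 gf 69.0
[-0.72591315  0.35240206  0.76095472  1.82346749 -0.2741802   1.07396287
 -1.43409015]
```

View pics/s1.png

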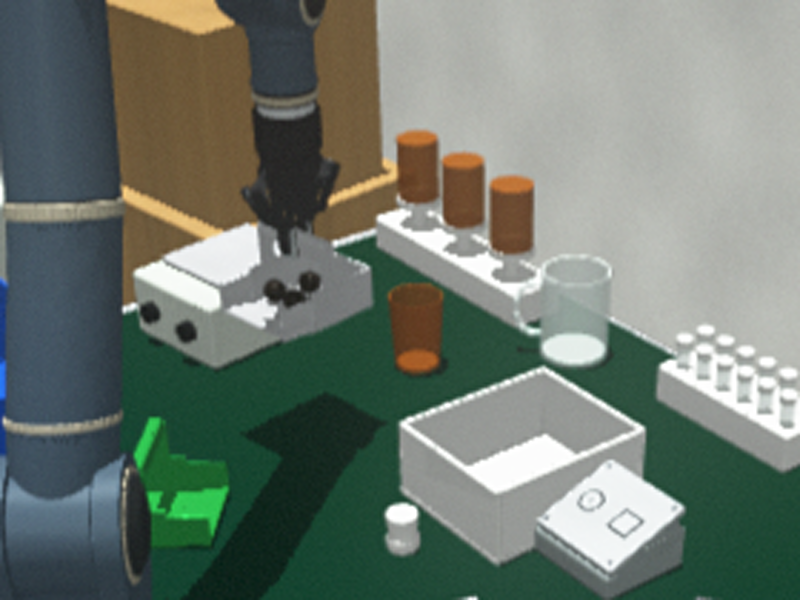

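The tray hangs level in the gripper at about (300,290) with the nodules inside, and the path to the bin (520,460) is clear at this height. Next I'll carry it over and pour.

Run:
```python
from h import *
import cv2
from cam import crop
psi=-90; d=np.array([0,-1,0])
g=BIN+.035*d+[0,0,.252]; g2=BIN+.035*d+[0,0,.23]
def mv(g,r,v): p,a=pose(g,r); robot.move_straight(p,vel=v,attitude=a)
mv(g,ori(psi),.1); st()
# tilts: TCP shift is small when rotating about the handle, so speed is chosen per step for time
for a,v in((25,.012),(40,.006),(50,.004),(58,.004)):
    t0=robot.sense()['t']; mv(g2,ori(psi,a,psi),v); print(a,robot.sense()['t']-t0)
robot.sleep(.5); st()
robot.move_straight
f=robot.grab_frame('side'); a=crop(f,200,400,90,240,400)
f=robot.grab_frame('top'); b=crop(f,170,350,80,215,400)
cv2.imwrite('pics/s2.png',np.hstack([a,b]))
```

```text
t 9.11 [0.567  0.0363 0.244 ] F [ 0.1  -0.69 -2.62] open 0.177 gf 69.0
25 1.9417000000000009
40 0.5
50 0.5
58 0.42499999999999893
t 12.97 [0.567  0.0291 0.2259] F [-0.25  0.01 -2.85] open 0.174 gf 69.4
```

View pics/s2.png

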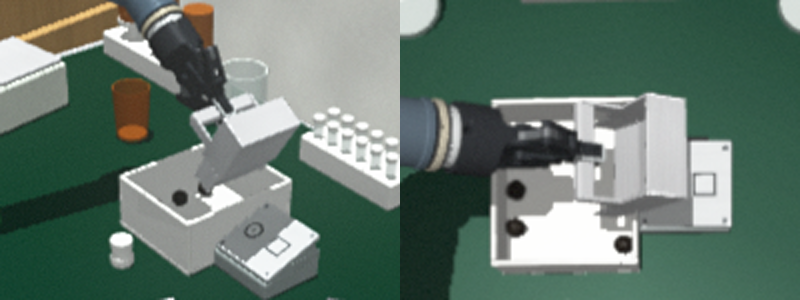

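The tray is tipped over the bin and three nodules show on the bin floor; the arm hides the rest. I'll level the tray, move it back part of the way and count.

Run:
```python
from h import *
import cv2
from cam import crop
psi=-90; d=np.array([0,-1,0])
g=BIN+.035*d+[0,0,.252]
def mv(g,r,v): p,a=pose(g,r); robot.move_straight(p,vel=v,attitude=a)
mv(g,ori(psi,0,psi),.03); st()
mv(TRAY+[0,0,.16],ori(TYAW),.18); st()
f=robot.grab_frame('side'); a=crop(f,180,400,90,255,400)
f=robot.grab_frame('top'); b=crop(f,80,340,80,275,400)
cv2.imwrite('pics/s3.png',np.hstack([a,b]))
```

```text
t 14.23 [0.5667 0.0366 0.2436] F [ 0.34 -0.29 -2.3 ] open 0.178 gf 69.2
t 16.27 [0.4599 0.3562 0.244 ] F [-0.29 -0.28 -2.2 ] open 0.176 gf 69.3
```

View pics/s3.png

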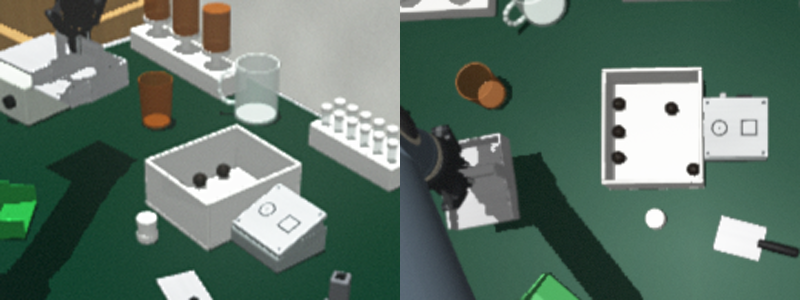

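All five nodules are in the bin (right half: (619,104), (619,131), (618,157), (672,108), (693,169)) and the tray is empty. I'll set the tray down and draw the probe.

Run:
```python
from h import *
import cv2, pickle
from cam import crop
r=ori(TYAW)
robot.move_straight(pose(TRAY+[0,0,.015],r)[0],vel=.15)
print(robot.move_straight(pose(TRAY+[0,0,-.003],r)[0],vel=.03,contact_N=4)); st()
robot.grip(.6); robot.sleep(.2)
robot.move_straight(pose(TRAY+[0,0,.13],r)[0],vel=.2); st()
r=ori(PYAW)
robot.goto(*pose(PROBE+[0,0,.12],r)); st()
robot.move_straight(pose(PROBE+[0,0,.002],r)[0],vel=.1); st()
robot.grip(0,60); st()
robot.move_straight(pose(PROBE+[0,0,.025],r)[0],vel=.06); st()
robot.move_straight(pose(PROBE+[0,0,.12],r)[0],vel=.1); robot.sleep(.4); st()
fs=robot.grab_frame('side'); ft=robot.grab_frame('top'); pickle.dump((fs,ft),open('pics/p.pkl','wb'))
a=cv2.resize(crop(fs,270,430,150,330),(400,450)); b=cv2.resize(crop(ft,70,470,100,300),(400,200))
im=np.zeros((450,800,3),np.uint8); im[:,:400]=a; im[:200,400:]=b; cv2.imwrite('pics/s4.png',im)
```

```text
True
t 17.99 [0.4597 0.357  0.0843] F [ 0.01 -0.17  3.67] open 0.173 gf 70.1
t 19.43 [0.4588 0.3565 0.2129] F [-0.1  -0.39  1.12] open 0.601 gf 0.0
t 21.93 [ 0.4402 -0.3442  0.2348] F [-0.42  0.01 -0.23] open 0.600 gf 0.0
t 23.26 [ 0.4398 -0.3454  0.1176] F [0.35 0.5  0.46] open 0.598 gf 0.0
t 23.60 [ 0.4401 -0.3451  0.1176] F [-0.35  0.82  5.16] open 0.297 gf 59.4
t 24.13 [ 0.4395 -0.3449  0.1402] F [ 0.93  0.17 -2.18] open 0.299 gf 59.0
t 25.63 [ 0.4394 -0.345   0.2349] F [-0.02 -0.28 -1.16] open 0.299 gf 59.0
```

View pics/s4.png

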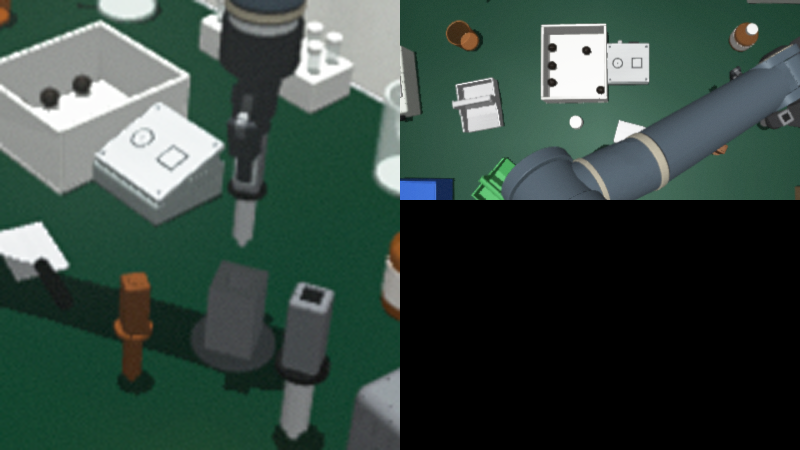

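The probe is held upright and clear of the stand, with its tip at crop (242,245). The tray stands upright at its old place at (478,105). Next I'll check the tip prediction and approach the panel.

```bash
cat >> h.py <<'E'
import cv2
N=np.array([-np.sin(d2r(20)),0,np.cos(d2r(20))]); L=.107
RP=ori(PYAW,20,0)
def tip(h,v,off=np.zeros(3),c=None):
    p,a=pose(RING+off+(L+h)*N,RP); return robot.move_straight(p,vel=v,attitude=a,contact_N=c)
def proj(f,X):
    K=np.array([[f['fx'],0,f['cx']],[0,f['fy'],f['cy']],[0,0,1]])
    return cv2.projectPoints(np.atleast_2d(X).astype(float),cv2.Rodrigues(f['R'])[0],f['t'],K,np.array(f['dist_coeffs']))[0].reshape(-1,2)
def fn(n=20):
    F=[]
    for _ in range(n): F.append(robot.sense()['wrist_force']); robot.sleep(.02)
    return np.mean(F,0)
E
python3 - <<'E'
from h import *
import pickle
from cam import crop
fs,ft=pickle.load(open('pics/p.pkl','rb')); print('pred tip px',proj(fs,[.4394,-.345,.2349-.099]),'seen ~366.8,248')
tip(.06,.15); tip(.015,.08); robot.sleep(.5); s=st(); F=fn(); print(F,F@N)
Rt=R.from_euler('xyz',s['tcp_rot']).as_matrix(); print('axis err deg',np.degrees(np.arccos(-Rt[:,2]@N)),'tip',s['tcp_pos']+(L-.008)*Rt[:,2])
f=robot.grab_frame('side'); g=robot.grab_frame('top'); X=s['tcp_pos']+(L-.008)*Rt[:,2]
for k in(f,g): print(proj(k,[X,RING]))
a=cv2.resize(crop(f,280,380,150,250),(400,400)); b=cv2.resize(crop(g,250,330,130,210),(400,400)); cv2.imwrite('pics/s5.png',np.hstack([a,b]))
E
```

```text
pred tip px [[365.12275966 247.19559859]] seen ~366.8,248
t 29.11 [ 0.526  -0.0519  0.1657] F [ 0.82  0.58 -1.7 ] open 0.291 gf 59.1
[-0.00946153 -0.02442166 -2.18200782] -2.0471806097265186
axis err deg 0.017991781056279608 tip [ 0.55991888 -0.05185069  0.0727164 ]
[[324.75871421 201.58203754]
 [325.87812559 204.88040062]]
[[287.6335624  163.32664473]
 [287.64865759 162.60446841]]
```

View pics/s5.png

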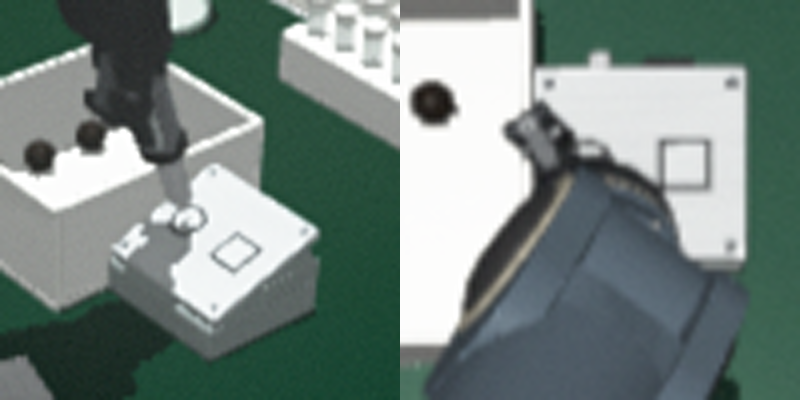

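The tip hovers above the ring, at left crop (178,205) with the ring at (187,218). That is within about a pixel of the prediction, and the square is well clear. Next I'll press gently.

Run:
```python
from h import *
off=np.array([.001,-.001,0])
F0=np.mean([fn(15)],0)@N
tip(.006,.03,off)
print('contact',tip(-.006,.008,off,c=2.2)); s=st()
h=(s['tcp_pos']-RING-off)@N-(L-.008); robot.sleep(.3)
for i in range(6):
    d=fn(25)@N-F0; s=robot.sense(); h_act=(s['tcp_pos']-RING-off)@N-(L-.008)
    print(i,'dF %.2f h %.4f act %.4f'%(d,h,h_act),'t %.1f'%s['t'])
    if abs(d-3.5)<.25: break
    step=np.clip((d-3.5)/350,-.003,.003); h=h+step; tip(h,.008,off); robot.sleep(.3)
```

```text
contact True
t 31.29 [ 0.533  -0.0529  0.1487] F [0.68 0.63 1.59] open 0.300 gf 59.4
0 dF 2.58 h -0.0029 act -0.0031 t 32.0
1 dF 3.30 h -0.0055 act -0.0056 t 33.2
```

Run:
```python
from h import *
from cam import crop
f=robot.grab_frame('side'); s=st(); Rt=R.from_euler('xyz',s['tcp_rot']).as_matrix(); print('axis err',np.degrees(np.arccos(-Rt[:,2]@N)))
print([((p-[290,160])*10).round() for p in proj(f,[RING,RING+.04*N,RING+.07*N])])
cv2.imwrite('pics/s6.png',crop(f,290,350,160,220,600))
```

```text
t 33.27 [ 0.5339 -0.0528  0.1462] F [-3.38 -0.35  0.7 ] open 0.295 gf 59.5
axis err 0.026599765719868114
[array([359., 449.]), array([329., 362.]), array([306., 294.])]
```

View pics/s6.png

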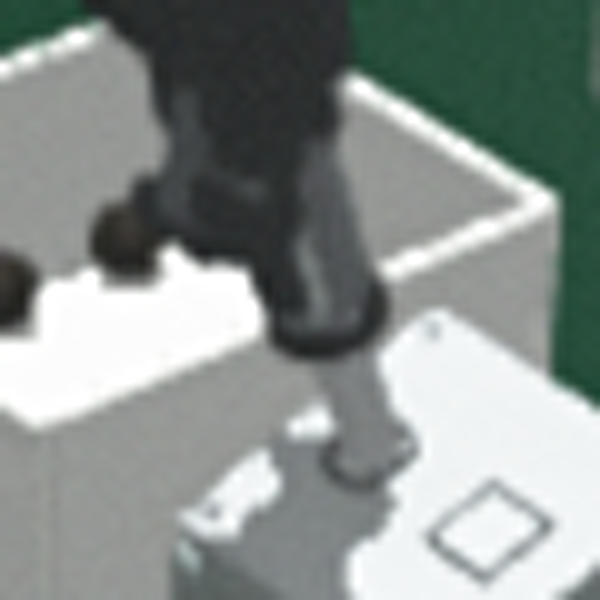

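The tip rests in the middle of the ring, whose edges show at about x = 325 and 415 around the tip near (370,462). The square at (490,530) is clear, and the force is steady at half-way.

```bash
python3 -c "
from plant import robot
print(robot.close_job())"
```

```text
the job is handed in; nothing more can be done
None
```

I handed the job in at about 33 s: all five nodules are in the bin, the empty tray stands upright on the bench, and the probe is held square to the panel in the ring, pressed about half-way in (about 3.3 N).

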